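# Put the galvanised fittings back with their own kind

## Robot

A 7-joint arm with a two-finger parallel gripper is mounted at the origin on the work surface. World frame = base frame: x ahead of the robot, y to its left, z up, the work surface at z = 0. Lengths are in mm, angles in rad, forces in N, time in s.
With the tool pointing down it reaches from about 400 to 875 mm from the base axis. Payload 4.4 kg.
Tool frame: the origin (TCP) lies midway between the tips of the shut fingers; the grasp point (between the pads) lies ctrl.grip_depth behind it (ctrl.grip_depth is the distance from the TCP to the grasp point, in mm); z points along the fingers, y is the line along which they close (so a half turn about z gives the same grasp; the last joint's range is limited). The gripper opens to 85 mm and grips with 20 to 120 N. Pads are 22 mm wide; open, the fingers measure 114 mm over their backs; the gripper's body (76 mm by 85 mm) begins 54 mm behind the grasp point. The pads swing forward as they close: fully open they stand 13 mm farther back than shut.
Start: joints at [-1.396, 0.628, 0.038, 1.517, -0.027, 0.996, -0.02], TCP at [154.986, 631.266, 231.313] pointing down, gripper open.
Joint ranges: [-3.06, 3.06], [-0.37, 2.12], [-1.25, 1.32], [0.18, 2.47], [-1.1, 4.24], [0.23, 1.98], [-2.94, 2.94]. Speed limits (rad/s): [2.57, 2.57, 3.14, 3.14, 3.14, 3.14, 3.14].

## Interface

Orientations are given as [roll, pitch, yaw] about the fixed x, y, z axes, in that order (R = Rz(yaw) Ry(pitch) Rx(roll)).
In Python, from cell import ctrl gives the robot as it stands.
- The arm moves only by the tool carry_out, never from a script. Its argument "deltas" is one flat list of numbers, 7 for each row, row after row: the turn, a rotation vector about the tool's x, y, z in degrees, then the shift along the tool's x, y, z in m, then the closure, from -1 (fully open) to 1 (shut). In form: [wx, wy, wz, dx, dy, dz, claw, wx, wy, wz, dx, dy, dz, claw, ...]. A call has 1 to 12 rows; each row shifts and turns the commanded pose from where the row before left it, along the tool's axes as they then stand; what a row does not reach is not made up. A row lasts 1/8 s, in which the tool goes at most 62.5 mm and 10.7 degrees, less where a joint would pass 70% of its speed; a pose out of reach is approached as far as the arm can. A call with a gripper value outside its range is refused whole. The fingers move at their own pace and stop on an object; the grip force is fixed at half the most. Time passes only in rows, so rows that do not move let the fingers close. It gives the time, the measured TCP pose, the force, the opening and the grip force at its end, in the units of the state.
- ctrl.read_state(): the state, without advancing time (a new reading comes with each control period).
- ctrl.get_image(name): name is "side" or "top"; returns the picture (384x512x3 uint8, red, green, blue); there is no depth.
- ctrl.calibration(name): a dict with "mtx" (3x3 intrinsics, pixels), "distortion" ([k1, k2, p1, p2, k3] as OpenCV has them; the pictures are not rectified), "R" (3x3) and "t" (3): a world point X has camera coordinates R X + t. Camera axes: x right, y down, z forward; pixel columns grow to the right and rows downward; lengths in mm; the calibration is good to about 2 mm. A picture is of the moment at which its call begins. calibration takes no time and is no camera call.
- ctrl.finish_job(): hands the job in; it is judged then, once.
The state is a dict: "clock": time; "qpos": joint angles; "qd": joint speeds; "tau": joint torques, N m; "eef_pos": TCP position; "tool_rot": TCP orientation; "force": force on the tool from outside, world axes, zero at the start; "torque": the same for the moment, N m; "width": finger opening in mm; "gripper_force": force on a finger pad.
Only numpy, scipy, OpenCV 4.12 (cv2) and the standard library are available. Lean on these libraries where they do the work, as an engineer would, in place of code of your own. Each camera call takes 0.05 s, during which the arm holds its last target. There are 200 camera calls.

## Task

Clear the loose galvanised (grey) fittings off the bench into the grey tray: put the elbow, the tee, the coupling and the short pipe each into the blue bin that already holds its own kind, down on the bin's floor in the empty part in front of the stock. Lower each one in, do not drop it, and leave the two brass fittings on the bench where they are.

Things in the scene. Friction and masses are not known exactly. Their poses are not given: they have to be found in the camera images.
- elbow: Loose grey galvanised pipe elbow, 0.12 kg, lying flat, 29 mm tall. Origin: crossing of its two axes, 14.5 mm above its support. Arms along +x and +y, tubes 26 mm across with 29 mm end bands, open end faces 28 mm from the origin; outer corner round, radius 14.5 mm. Grip from above along x at y = +4 mm: end face (x = +28) to back (x = -14.5), 42.5 mm.
- tee: Loose grey galvanised pipe tee, 0.17 kg, lying flat, 29 mm tall. Origin: crossing of its axes, 14.5 mm above its support. Run along x, 56 mm long; branch along +y, its end face at y = +28 mm; tubes 26 mm across with 29 mm bands, 11 mm wide, at the ends. Grip from above along y at x = 0: branch end face (y = +28) to back of run (y = -13), 41 mm.
- coupling: Loose grey galvanised coupling: a sleeve 27 mm across and 34 mm long, standing on end, so a ring with a 20 mm bore from above; 0.08 kg. Origin: its centre, 17 mm above its support; z along its axis. Grip across its 27 mm, in any direction.
- pipe: Loose short grey galvanised pipe lying on the bench: straight, 21.3 mm across, 80 mm long, threaded ends, 0.1 kg. Origin: its centre, 10.65 mm above its support; x along the pipe. Grip across it at the middle.
- elbow_bin: Blue bin holding two grey elbows (fixed stock) at its far end. 171 (x) by 110 (y) by 38 mm tall, walls and floor 3 mm; one of four fixed bins, alike but for the stock, in the grey tray (rim 28 mm). Origin: middle of its underside, 4 mm above the bench. x points away from the robot within 0.14 rad, z up. Stock fills x > +37 mm; empty part: x -82 to +37, y -52 to +52 mm, middle x = -23 mm.
- tee_bin: Blue bin holding one grey tee (fixed stock) at its far end. 171 (x) by 110 (y) by 38 mm tall, walls and floor 3 mm; one of four fixed bins, alike but for the stock, in the grey tray (rim 28 mm). Origin: middle of its underside, 4 mm above the bench. x points away from the robot within 0.14 rad, z up. Stock fills x > +37 mm; empty part: x -82 to +37, y -52 to +52 mm, middle x = -23 mm.
- coupling_bin: Blue bin holding three grey couplings (fixed stock) at its far end. 171 (x) by 110 (y) by 38 mm tall, walls and floor 3 mm; one of four fixed bins, alike but for the stock, in the grey tray (rim 28 mm). Origin: middle of its underside, 4 mm above the bench. x points away from the robot within 0.14 rad, z up. Stock fills x > +37 mm; empty part: x -82 to +37, y -52 to +52 mm, middle x = -23 mm.
- pipe_bin: Blue bin holding two short grey pipes (fixed stock) at its far end. 171 (x) by 110 (y) by 38 mm tall, walls and floor 3 mm; one of four fixed bins, alike but for the stock, in the grey tray (rim 28 mm). Origin: middle of its underside, 4 mm above the bench. x points away from the robot within 0.14 rad, z up. Stock fills x > +37 mm; empty part: x -82 to +37, y -52 to +52 mm, middle x = -23 mm.
- brass_elbow: Yellow brass elbow of the same shape and size as the grey one, lying loose on the bench; it stays where it is. Origin and axes as the grey elbow's.
- brass_tee: Yellow brass tee of the same shape and size as the grey one, lying loose on the bench; it stays where it is. Origin and axes as the grey tee's.

How it is judged:
By the outcome, as a careful person would: the job done as asked, in the order asked, and still so for the second after the job is handed in, with the robot touching nothing.
It also fails if it takes over 112 s, if anything falls off the work surface, if the arm or the gripper's body presses on something with over 40 N, if the wrist force passes 120 N, or if a joint passes its speed limit or range.

## Working session

There is one attempt and no reset: what is moved stays moved. The work goes in short steps, Python scripts to look and compute and a tool call to move; the robot and the scene stay as the last step left them, time stands still between calls to the robot, and variables do not carry over. Pictures are saved under pics/ and viewed, at most 14 in all, crops included, and the job is handed in when it is done.

Besides the shell and the picture viewer there is one more tool, called after "Call:" as name(argument=value, ...) on one line, values as JSON. carry_out: Moves the arm, as the interface text tells. Its arguments: {"type":"object","properties":{"deltas":{"type":"array"}},"required":["deltas"]}

```bash
mkdir -p pics
python3 - <<'E'
from cell import ctrl
import cv2,numpy as np
for n in("top","side"):
    im=ctrl.get_image(n); cv2.imwrite(f"pics/{n}0.png",im[:,:,::-1]); c=ctrl.calibration(n)
    print(n,{k:np.round(v,3).tolist() for k,v in c.items()})
    cv2.imwrite(f"pics/{n}0b.png",cv2.resize(im[:,:,::-1],(800,600),interpolation=cv2.INTER_CUBIC))
print(ctrl.read_state(),ctrl.grip_depth)
E
```

```text
top {'mtx': [[369.094, 0.0, 251.649], [0.0, 369.094, 192.618], [0.0, 0.0, 1.0]], 'distortion': [-0.05, 0.0, 0.0, 0.0, 0.0], 'R': [[-0.082, -0.997, 0.004], [-0.97, 0.079, -0.231], [0.23, -0.023, -0.973]], 't': [4.679, 562.535, 793.691]}
side {'mtx': [[368.293, 0.0, 254.634], [0.0, 368.293, 193.549], [0.0, 0.0, 1.0]], 'distortion': [-0.002, 0.0, 0.0, 0.0, 0.0], 'R': [[-0.844, -0.537, -0.018], [-0.346, 0.57, -0.745], [0.41, -0.622, -0.667]], 't': [430.733, 244.918, 572.419]}
{'clock': 0.1, 'qpos': array([-1.39577487,  0.62927255,  0.03845127,  1.51824673, -0.02700836,
        0.99630132, -0.01999559]), 'qd': array([-0.00112401, -0.00037578, -0.00035168, -0.00158588, -0.00123982,
       -0.0007165 , -0.00130028]), 'tau': array([ 3.86770829e-03, -5.64535797e+01,  1.23124592e+00, -1.93974835e+01,
        1.14548922e-02,  5.35326704e-03,  1.56644796e-05]), 'eef_pos': array([154.86512542, 630.71454204, 230.47570857]), 'tool_rot': array([-3.13988284e+00,  1.46236721e-05,  2.90076629e+00]), 'force': array([-0.12086262,  0.62127072, -0.71725818]), 'torque': array([ 0.01017437, -0.02082415,  0.02103394]), 'gripper_force': 0.0, 'width': 85.66114952442021} 18.700000000000003
```

View pics/top0b.png

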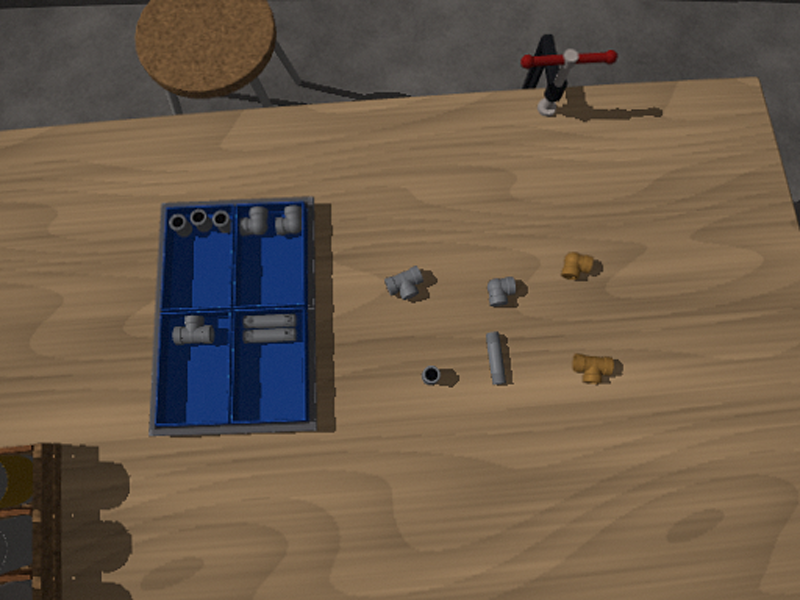

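View pics/side0b.png

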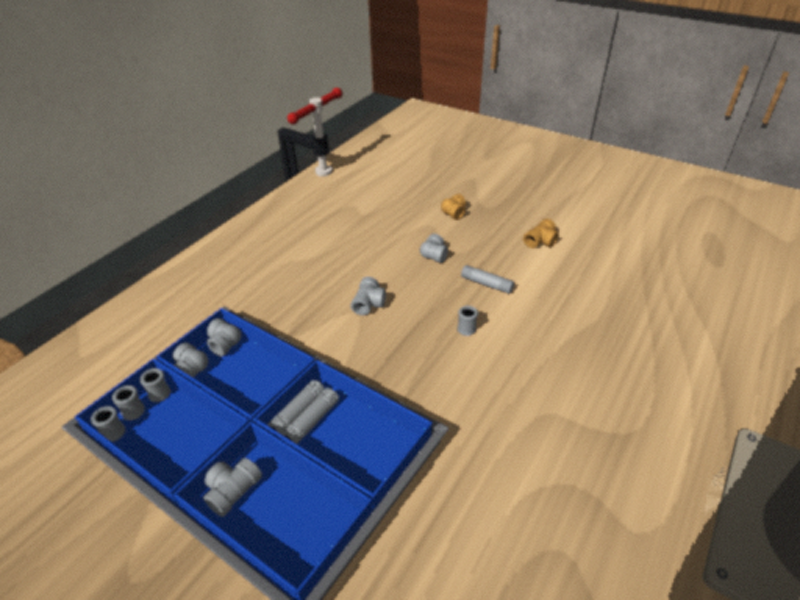

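The top picture (800 px scale) shows the tray at the left with its bins: coupling far-left, elbow far-right, tee near-left and pipe near-right. The loose tee is at (405,283), the elbow at (501,290), the coupling at (432,375), the pipe at (497,358), and the brass parts at (577,265) and (593,367). The side view agrees.

```bash
cat > h.py <<'E'
from cell import ctrl
import cv2,numpy as np
def ray(n,px,z):
    c=ctrl.calibration(n); R=np.array(c["R"]);t=np.array(c["t"])
    u=cv2.undistortPoints(np.array(px,float).reshape(-1,1,2),np.array(c["mtx"]),np.array(c["distortion"])).reshape(-1,2)
    d=np.c_[u,np.ones(len(u))]@R; o=-R.T@t
    return (o+d*((z-o[2])/d[:,2])[:,None])[:,:2]
def proj(n,X):
    c=ctrl.calibration(n)
    return cv2.projectPoints(np.array(X,float).reshape(-1,1,3),cv2.Rodrigues(np.array(c["R"]))[0],np.array(c["t"]),np.array(c["mtx"]),np.array(c["distortion"]))[0].reshape(-1,2)
def rectify(im,z,x0,x1,y0,y1,s,n="top"):
    # overhead map of plane z: image up=+x, left=+y, s px/mm
    X,Y=np.meshgrid(np.arange(x1,x0,-1/s),np.arange(y1,y0,-1/s),indexing="ij")
    p=proj(n,np.c_[X.ravel(),Y.ravel(),np.full(X.size,z)]).astype(np.float32).reshape(*X.shape,2)
    return cv2.remap(im,p,None,cv2.INTER_CUBIC)
def greymask(im):
    hsv=cv2.cvtColor(im,cv2.COLOR_RGB2HSV)
    return ((hsv[...,1]<60)&(hsv[...,2]>70)).astype(np.uint8)
E
python3 - <<'E'
from h import *
im=cv2.imread("pics/top0.png")[:,:,::-1].copy()
si=cv2.imread("pics/side0.png")[:,:,::-1].copy()
for n,I,zs in(("top",im,(10,14.5)),("side",si,(14.5,))):
  m=greymask(I)
  k,l,st,c=cv2.connectedComponentsWithStats(m)
  for i in range(1,k):
    if 40<st[i,4]<900:
        p=c[i]; w=ray(n,p,14.5)[0]
        if 250<w[0]<950 and abs(w[1])<450: print(n,p.round(1),st[i,4],w.round(0),cv2.minAreaRect(np.argwhere(l==i)[:,::-1].astype(np.float32)))
g=rectify(im,14.5,480,730,-230,130,2.2); print(g.shape); cv2.imwrite("pics/rect0.png",g[:,:,::-1])
# blue bins: outer corners at rim z=42
h=cv2.cvtColor(im,cv2.COLOR_RGB2HSV)
b=((h[...,0]>100)&(h[...,0]<130)&(h[...,1]>150)&(h[...,2]>40)).astype(np.uint8)
b=cv2.morphologyEx(b,cv2.MORPH_CLOSE,np.ones((15,15)))
cs=max(cv2.findContours(b,0,2)[0],key=cv2.contourArea); q=cv2.approxPolyDP(cv2.convexHull(cs),6,True).reshape(-1,2)
print(q.tolist(),ray("top",q,42).round(1).tolist())
E
```

```text
top [210.5  62. ] 86 [946.  39.] ((211.1345977783203, 62.826927185058594), (29.221303939819336, 6.275716781616211), 11.309932708740234)
top [133.8  66.7] 280 [950. 248.] ((136.75027465820312, 67.87098693847656), (46.29085922241211, 10.784029960632324), 3.6913859844207764)
top [348.4  68.6] 78 [ 897. -333.] ((349.0, 69.00000762939453), (11.31370735168457, 8.485280990600586), 45.0)
top [161.5 140.5] 144 [729. 177.] ((160.0, 140.0), (16.0, 12.0), 90.0)
top [183.6 140.3] 165 [725. 120.] ((182.5, 139.5), (15.0, 13.0), 90.0)
top [126.2 138.6] 41 [742. 268.] ((126.5, 138.5), (9.0, 9.0), 90.0)
top [112.8 141.4] 48 [737. 303.] ((113.0, 141.5), (9.0, 10.0), 90.0)
top [258.2 179.7] 255 [605. -61.] ((258.8399963378906, 181.12001037597656), (15.716309547424316, 23.477449417114258), 67.16634368896484)
top [319.8 184.5] 224 [ 580. -213.] ((320.8538513183594, 185.33078002929688), (15.752409934997559, 17.73696517944336), 82.87498474121094)
top [171.9 204.8] 209 [558. 155.] ((171.5, 204.5), (7.0, 31.0), 90.0)
top [122.1 211.7] 259 [551. 278.] ((121.5, 210.0), (16.0, 23.0), 90.0)
top [172.3 214. ] 213 
[... 1378 characters left out ...]
78, 42.42640686035156), 45.0)
side [ 79.5 254.3] 129 [752. 253.] ((78.94998931884766, 253.65000915527344), (13.597794532775879, 15.811388969421387), 18.434947967529297)
side [ 66. 267.] 110 [748. 286.] ((65.67646789550781, 266.2059020996094), (12.690895080566406, 15.4348726272583), 30.963754653930664)
side [241.2 328.4] 890 [400. 214.] ((241.3026123046875, 328.1037902832031), (7.602630615234375, 142.2065887451172), 36.95391082763672)
side [146.2 308.5] 704 [557. 269.] ((145.4364776611328, 306.7071838378906), (25.569316864013672, 39.24592971801758), 48.012786865234375)
(550, 792, 3)
[[193, 129], [197, 268], [100, 272], [106, 133]] [[741.7, 91.1], [400.0, 97.5], [408.0, 321.1], [749.6, 310.0]]
```

View pics/rect0.png

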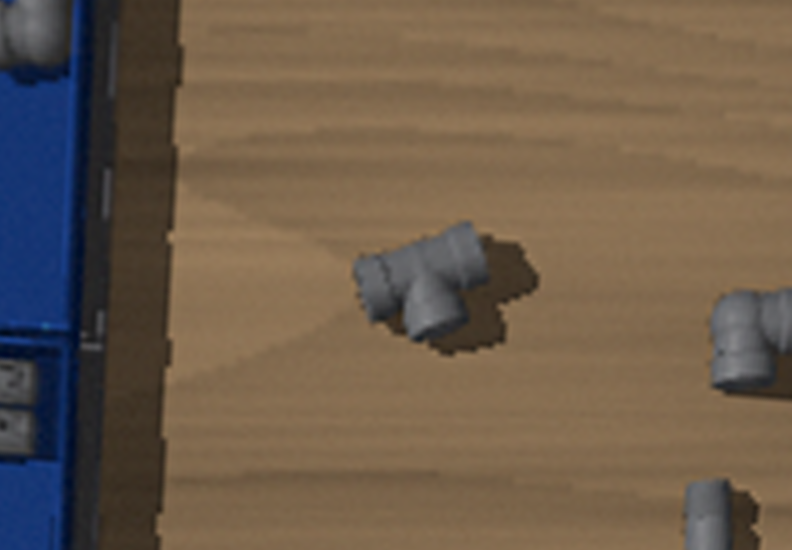

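The rectified view (z = 14.5 mm) shows the tee with its run from (375,288) to (468,252) and its branch towards (437,325). The elbow has one arm towards the robot and one to the right. Next I measure these more finely.

```bash
cat >> h.py <<'E'
def delta(x,y,z,yaw):
    s=ctrl.read_state(); p=s["eef_pos"]; r=s["tool_rot"]
    from scipy.spatial.transform import Rotation as Ro
    R=Ro.from_euler("xyz",r); T=Ro.from_euler("xyz",[np.pi,0,yaw])
    print("at",p.round(1),"rpy",r.round(3),"| shift m",(R.inv().apply(np.array([x,y,z])-p)/1000).round(4),"rotvec deg",np.degrees((R.inv()*T).as_rotvec()).round(1))
E
python3 - <<'E'
from h import *
im=cv2.imread("pics/top0.png")[:,:,::-1].copy()
si=cv2.imread("pics/side0.png")[:,:,::-1].copy()
s=4
for nm,x,y,z in(("elbow",579,-214,14.5),("tee",604,-61,14.5),("coupling",454,-90,34),("pipe",470,-189,10.65)):
  for n,I in(("top",im),("side",si)):
    a=60; g=rectify(I,z,x-a,x+a,y-a,y+a,s,n); m=greymask(g)
    m=cv2.morphologyEx(m,cv2.MORPH_OPEN,np.ones((9,9)))
    c=max(cv2.findContours(m,0,2)[0],key=cv2.contourArea).reshape(-1,2)
    W=np.c_[x+a-c[:,1]/s,y+a-c[:,0]/s].astype(np.float32)
    r=cv2.minAreaRect(W); print(nm,n,np.round(r[0],1),np.round(r[1],1),round(r[2],1),"bbox",W.min(0),W.max(0))
    if n=="top" : cv2.imwrite(f"pics/r_{nm}.png",g[:,:,::-1])
a=[cv2.resize(cv2.imread(f"pics/r_{n}.png"),(400,300)if 0 else(290,290)) for n in("elbow","tee","coupling","pipe")]
cv2.imwrite("pics/mosaic.png",np.vstack([np.hstack(a[:2]),np.hstack(a[2:])]))
g=rectify(im,42,390,765,80,330,1.5); cv2.imwrite("pics/tray.png",g[:,:,::-1])
E
```

```text
elbow top [ 577.8 -215.7] [41.7 47. ] 2.8 bbox [ 556.   -238.75] [ 599.25 -192.75]
elbow side [ 580.9 -217.8] [42.9 75. ] 16.2 bbox [ 550.5  -252.25] [ 603.25 -186.5 ]
tee top [601.2 -63.4] [42.  60.3] 19.3 bbox [577.   -90.75] [629.5 -30.5]
tee side [600.1 -64.5] [48.  86.5] 18.7 bbox [ 572.  -101.5] [634. -22.]
coupling top [452.4 -88.5] [28.5 26.2] 90.0 bbox [ 439.25 -102.75] [465.5  -74.25]
coupling side [446.9 -73.1] [27.6 60.1] 19.3 bbox [ 427.75 -101.75] [465.5  -45.25]
pipe top [ 471.8 -191.1] [82.2 18.4] 0.9 bbox [ 430.75 -200.25] [ 513.  -181.5]
pipe side [ 473.2 -193. ] [32.  88.5] 90.0 bbox [ 429. -209.] [ 517.5 -177. ]
```

View pics/mosaic.png

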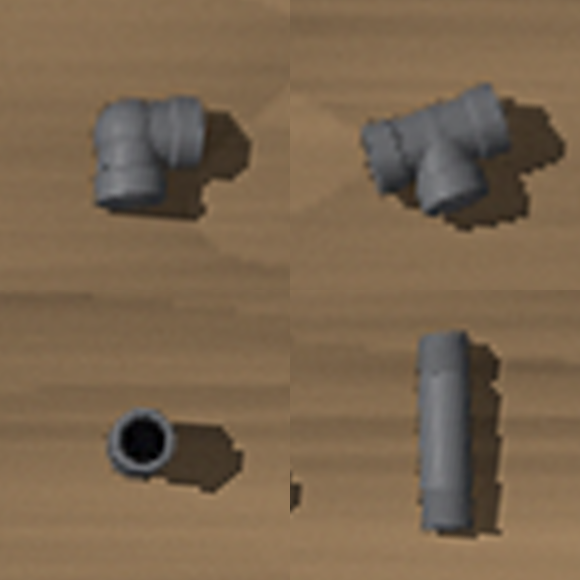

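View pics/tray.png

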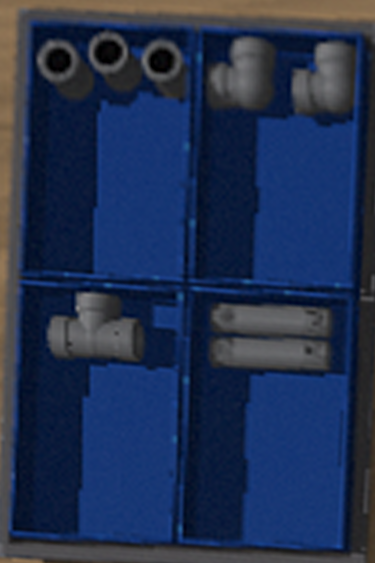

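The mosaic gives clear outlines. The elbow axes cross near (584.5,-208). The tee run is tilted about 19°, the coupling ring is at (452,-88.6) and the pipe is along x at (471.5,-191.8). The tray rim corners fit a 342 x 222 mm block with yaw of about -0.028. Now the first move.

```bash
python3 -c "
from h import *
delta(578,-212,150,1.571)"
```

```text
at [154.9 630.7 230.5] rpy [-3.14   0.     2.901] | shift m [-0.6119 -0.7173  0.0817] rotvec deg [-0.1  0.1 76.2]
```

Call:
carry_out(deltas=[0, 0, 0, -0.0365, -0.028, 0, -1, 0, 0, 0, -0.0365, -0.028, 0, -1, 0, 0, 0, -0.0365, -0.028, 0, -1, 0, 0, 0, -0.0365, -0.028, 0, -1, 0, 0, 0, -0.0365, -0.028, 0, -1, 0, 0, 0, -0.0365, -0.028, 0, -1, 0, 0, 0, -0.0365, -0.028, 0, -1, 0, 0, 0, -0.0365, -0.028, 0, -1, 0, 0, 0, -0.0365, -0.028, 0, -1, 0, 0, 0, -0.0365, -0.028, 0, -1, 0, 0, 0, -0.0365, -0.028, 0, -1, 0, 0, 0, -0.0365, -0.028, 0, -1])

```text
clock: 1.6
eef_pos: [500.8, 199.2, 231.1]
tool_rot: [-3.141, -0.0, 2.901]
force: [1.0, 1.1, 0.1]
width: 85.5
gripper_force: 0.0
```

Call:
carry_out(deltas=[0, 0, 9.5, 0, 0, 0, -1, 0, 0, 9.5, 0, 0, 0, -1, 0, 0, 9.5, 0, 0, 0, -1, 0, 0, 9.5, 0, 0, 0, -1, 0, 0, 9.5, 0, 0, 0, -1, 0, 0, 9.5, 0, 0, 0, -1, 0, 0, 9.5, 0, 0, 0, -1, 0, 0, 9.7, 0, 0, 0, -1])

```text
clock: 2.6
eef_pos: [499.9, 200.5, 231.0]
tool_rot: [-3.141, 0.0, 1.565]
force: [-0.0, 0.5, 0.2]
width: 85.6
gripper_force: 0.0
```

```bash
python3 -c "
from h import *
delta(578,-212,100,1.571);print(ctrl.read_state()['clock'])"
```

```text
at [499.9 200.5 231. ] rpy [-3.141  0.     1.565] | shift m [-0.412   0.0805  0.131 ] rotvec deg [-0.   0.  -0.3]
2.6
```

Call:
carry_out(deltas=[0, 0, -0.3, -0.0412, 0.008, 0.012, -1, 0, 0, 0, -0.0412, 0.008, 0.012, -1, 0, 0, 0, -0.0412, 0.008, 0.012, -1, 0, 0, 0, -0.0412, 0.008, 0.012, -1, 0, 0, 0, -0.0412, 0.008, 0.012, -1, 0, 0, 0, -0.0412, 0.008, 0.012, -1, 0, 0, 0, -0.0412, 0.008, 0.012, -1, 0, 0, 0, -0.0412, 0.008, 0.012, -1, 0, 0, 0, -0.0412, 0.008, 0.012, -1, 0, 0, 0, -0.0412, 0.008, 0.012, -1, 0, 0, 0, 0, 0, 0, -1])

```text
clock: 3.98
eef_pos: [580.9, -216.0, 110.1]
tool_rot: [-3.14, 0.003, 1.57]
force: [-0.3, 0.1, 0.7]
width: 85.3
gripper_force: 0.0
```

```bash
python3 -c "
from h import *
delta(578,-212,4,1.571)
a,b=ctrl.get_image('top'),ctrl.get_image('side')
cv2.imwrite('pics/c1.png',np.hstack([cv2.resize(i,(400,300))[:,:,::-1] for i in (a,b)]))
t=np.hstack([cv2.resize(a[110:290,230:430],None,fx=2,fy=2),cv2.resize(b[90:270,190:390],None,fx=2,fy=2)])
cv2.imwrite('pics/c1.png',t[:,:,::-1])"
```

```text
at [ 580.9 -216.   110.1] rpy [-3.14e+00  3.00e-03  1.57e+00] | shift m [ 0.0043 -0.0027  0.1061] rotvec deg [-0.1  0.2 -0. ]
```

View pics/c1.png

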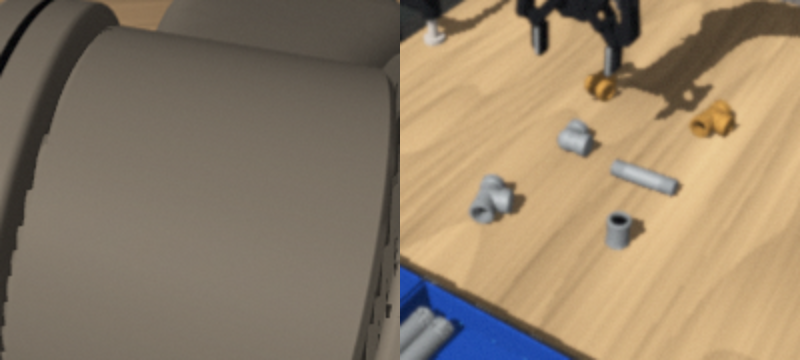

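The top camera is blocked by the arm. The side view shows the open fingers at crop (538,40) and (612,60), high above the elbow, and nothing has been disturbed.

Call:
carry_out(deltas=[0, 0, 0, 0, 0, 0, -1, 0, 0, 0, 0, 0, 0, -1])

```text
clock: 4.32
eef_pos: [582.5, -209.6, 111.6]
tool_rot: [3.141, -0.001, 1.578]
force: [0.5, 0.6, 0.3]
width: 85.3
gripper_force: 0.0
```

```bash
python3 -c "
from h import *
delta(578,-212,3,1.571)
for z in(120,3): print((2*(proj('side',[[578,-212,z],[535,-212,z],[621,-212,z]])-[190,90])+[400,0]).round())"
```

```text
at [ 582.5 -209.6  111.6] rpy [ 3.141e+00 -1.000e-03  1.578e+00] | shift m [-0.0024 -0.0045  0.1086] rotvec deg [ 0.  -0.   0.4]
[[576.  65.]
 [609.  76.]
 [545.  56.]]
[[574. 146.]
 [604. 156.]
 [545. 135.]]
```

Call:
carry_out(deltas=[0, 0, 0.3, -0.0024, -0.0045, 0.02, -1, 0, 0, 0, 0, 0, 0.02, -1, 0, 0, 0, 0, 0, 0.02, -1, 0, 0, 0, 0, 0, 0.015, -1, 0, 0, 0, 0, 0, 0, -1, 0, 0, 0, 0, 0, 0, -1])

```text
clock: 5.08
eef_pos: [578.1, -213.8, 36.7]
tool_rot: [3.141, 0.0, 1.571]
force: [-0.9, 0.2, -0.1]
width: 85.7
gripper_force: 0.0
```

```bash
python3 -c "
from h import *
delta(578,-212,3,1.571)"
```

```text
at [ 578.1 -213.8   36.7] rpy [3.141 0.    1.571] | shift m [ 0.0018 -0.0001  0.0337] rotvec deg [ 0.  0. -0.]
```

Call:
carry_out(deltas=[0, 0, 0, 0.001, 0, 0.012, -1, 0, 0, 0, 0, 0, 0.011, -1, 0, 0, 0, 0, 0, 0.01, -1, 0, 0, 0, 0, 0, 0, -1, 0, 0, 0, 0, 0, 0, 0.3, 0, 0, 0, 0, 0, 0, 0.3, 0, 0, 0, 0, 0, 0, 0.6, 0, 0, 0, 0, 0, 0, 1, 0, 0, 0, 0, 0, 0, 1, 0, 0, 0, 0, 0, 0, 1, 0, 0, 0, 0, 0, 0, 1, 0, 0, 0, 0, 0, 0, 1])

```text
clock: 6.58
eef_pos: [578.0, -212.7, 4.1]
tool_rot: [3.141, 0.0, 1.571]
force: [-1.7, 0.3, 5.7]
width: 40.2
gripper_force: 60.1
```

Call:
carry_out(deltas=[0, 0, 0, 0, 0, -0.015, 1, 0, 0, 0, 0, 0, -0.03, 1, 0, 0, 0, 0, 0, -0.035, 1, 0, 0, 1.6, 0.02, 0.002, -0.03, 1, 0, 0, 0, 0.04, 0.007, 0, 1, 0, 0, 0, 0.05, 0.008, 0, 1, 0, 0, 0, 0.05, 0.008, 0, 1, 0, 0, 0, 0.05, 0.008, 0, 1, 0, 0, 0, 0.05, 0.008, 0, 1, 0, 0, 0, 0.045, 0.008, 0, 1, 0, 0, 0, 0.035, 0.008, 0, 1, 0, 0, 0, 0.02, 0.006, 0, 1])

```text
clock: 8.07
eef_pos: [650.0, 148.5, 113.6]
tool_rot: [-3.141, -0.001, 1.546]
force: [0.2, -0.1, -1.2]
width: 40.0
gripper_force: 60.8
```

Call:
carry_out(deltas=[0, 0, 0, 0, 0, 0, 1, 0, 0, 0, 0, 0, 0, 1])

```text
clock: 8.32
eef_pos: [649.9, 142.8, 113.4]
tool_rot: [-3.141, 0.002, 1.54]
force: [-0.9, -0.1, -1.6]
width: 40.6
gripper_force: 60.8
```

```bash
python3 -c "
from h import *
delta(636,147,11.5,1.543)
b=ctrl.get_image('side')
cv2.imwrite('pics/c2.png',cv2.resize(b[150:370,40:300],(780,660))[:600,:,::-1])"
```

```text
at [649.9 142.8 113.4] rpy [-3.141e+00  2.000e-03  1.540e+00] | shift m [ 0.004  -0.014   0.1019] rotvec deg [-0.   0.1 -0.2]
```

View pics/c2.png

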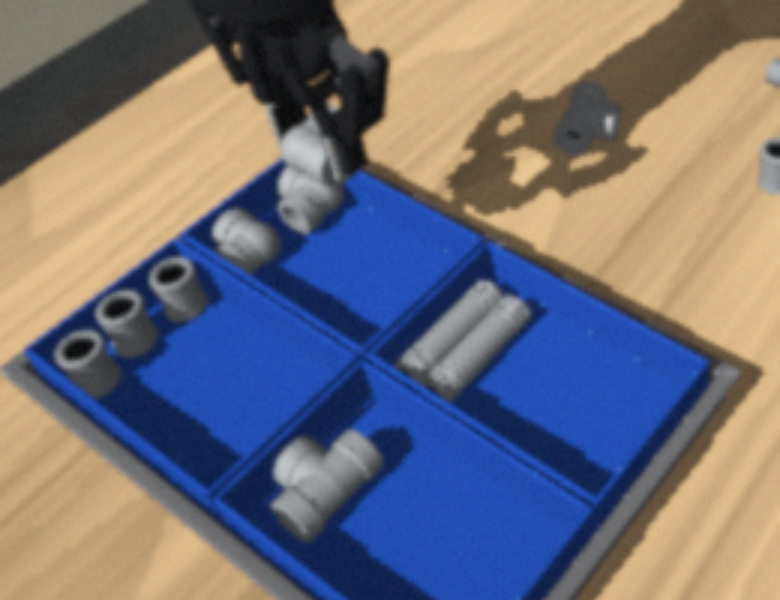

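The elbow is held level at (312,150), above the elbow bin and just in front of the stock. I correct by -14 mm in x and lower it.

Call:
carry_out(deltas=[0, 0, 0, 0.002, -0.007, 0.01, 1, 0, 0, 0, 0.002, -0.007, 0.015, 1, 0, 0, 0, 0, 0, 0.02, 1, 0, 0, 0, 0, 0, 0.02, 1, 0, 0, 0, 0, 0, 0.015, 1, 0, 0, 0, 0, 0, 0.01, 1, 0, 0, 0, 0, 0, 0, 1, 0, 0, 0, 0, 0, 0, 1])

```text
clock: 9.38
eef_pos: [636.8, 150.0, 23.8]
tool_rot: [3.14, -0.0, 1.543]
force: [-0.6, 1.2, -1.2]
width: 40.2
gripper_force: 60.8
```

```bash
python3 -c "
from h import *
delta(636,147,11.5,1.543)"
```

```text
at [636.8 150.   23.8] rpy [ 3.14  -0.     1.543] | shift m [-0.0031 -0.0008  0.0123] rotvec deg [ 0.1 -0.  -0. ]
```

Call:
carry_out(deltas=[0, 0, 0, -0.002, 0, 0.005, 1, 0, 0, 0, 0, 0, 0.004, 1, 0, 0, 0, 0, 0, 0.002, 1, 0, 0, 0, 0, 0, 0, 1, 0, 0, 0, 0, 0, 0, 1])

```text
clock: 10.0
eef_pos: [636.3, 148.1, 12.3]
tool_rot: [3.141, -0.0, 1.543]
force: [0.7, -0.5, -1.4]
width: 40.1
gripper_force: 60.8
```

Call:
carry_out(deltas=[0, 0, 0, 0, 0, 0.001, 1, 0, 0, 0, 0, 0, 0, 1, 0, 0, 0, 0, 0, 0, 1])

```text
clock: 10.38
eef_pos: [636.2, 148.0, 11.3]
tool_rot: [-3.142, -0.0, 1.543]
force: [0.2, 0.3, -1.4]
width: 40.3
gripper_force: 60.8
```

Call:
carry_out(deltas=[0, 0, 0, 0, 0, 0.001, 1, 0, 0, 0, 0, 0, 0, 1, 0, 0, 0, 0, 0, 0, 1])

```text
clock: 10.75
eef_pos: [636.3, 148.1, 11.1]
tool_rot: [3.141, -0.0, 1.543]
force: [-2.3, -0.2, 5.2]
width: 40.6
gripper_force: 61.6
```

Call:
carry_out(deltas=[0, 0, 0, 0, 0, 0, -0.1, 0, 0, 0, 0, 0, 0, -0.25, 0, 0, 0, 0, 0, 0, -0.4, 0, 0, 0, 0, 0, 0, -0.45, 0, 0, 0, 0, 0, 0, -0.45, 0, 0, 0, 0, 0, 0, -0.45])

```text
clock: 11.5
eef_pos: [636.2, 148.0, 10.3]
tool_rot: [-3.142, 0.0, 1.543]
force: [-0.2, 0.2, -0.0]
width: 61.8
gripper_force: 0.0
```

Call:
carry_out(deltas=[0, 0, 0, 0, 0, -0.01, -0.45, 0, 0, 0, 0, 0, -0.02, -0.45, 0, 0, 0, 0, 0, -0.035, -0.45, 0, 0, 0, 0, 0, -0.035, -0.6, 0, 0, 0, -0.0424, -0.006, 0, -1, 0, 0, 0, -0.0424, -0.006, 0, -1, 0, 0, 0, -0.0424, -0.006, 0, -1, 0, 0, 0, -0.0424, -0.006, 0, -1, 0, 0, 0, -0.0424, -0.006, 0, -1, 0, 0, -10, 0, 0, 0, -1, 0, 0, -10, 0, 0, 0, -1, 0, 0, -0.9, 0, 0, 0, -1])

```text
clock: 13.0
eef_pos: [600.8, -63.5, 111.8]
tool_rot: [3.14, 0.0, 1.906]
force: [-0.2, -0.3, -0.4]
width: 85.3
gripper_force: 0.0
```

Call:
carry_out(deltas=[0, 0, 0, 0, 0, 0, -1, 0, 0, 0, 0, 0, 0, -1])

```text
clock: 13.25
eef_pos: [600.4, -62.9, 110.6]
tool_rot: [3.141, 0.0, 1.906]
force: [0.1, 0.7, -1.1]
width: 85.2
gripper_force: 0.0
```

```bash
python3 -c "
from h import *
delta(600.5,-63.3,3,1.908)"
```

```text
at [600.4 -62.9 110.6] rpy [3.141 0.    1.906] | shift m [-3.000e-04 -1.000e-04  1.076e-01] rotvec deg [ 0.   0.  -0.1]
```

Call:
carry_out(deltas=[0, 0, 0, 0, 0, 0.02, -1, 0, 0, 0, 0, 0, 0.025, -1, 0, 0, 0, 0, 0, 0.025, -1, 0, 0, 0, 0, 0, 0.02, -1, 0, 0, 0, 0, 0, 0.01, -1, 0, 0, 0, 0, 0, 0.006, -1, 0, 0, 0, 0, 0, 0, -0.3, 0, 0, 0, 0, 0, 0, 0.1, 0, 0, 0, 0, 0, 0, 0.5, 0, 0, 0, 0, 0, 0, 1, 0, 0, 0, 0, 0, 0, 1, 0, 0, 0, 0, 0, 0, 1])

```text
clock: 14.75
eef_pos: [601.1, -63.1, 5.3]
tool_rot: [3.14, 0.001, 1.908]
force: [0.1, -0.7, 5.2]
width: 39.4
gripper_force: 60.5
```

Call:
carry_out(deltas=[0, 0, 0, 0, 0, 0, 1, 0, 0, 0, 0, 0, 0, 1])

```text
clock: 15.0
eef_pos: [601.1, -63.1, 5.3]
tool_rot: [3.14, 0.001, 1.908]
force: [-0.6, -0.6, 5.7]
width: 39.3
gripper_force: 60.5
```

```bash
python3 -c "
from h import *
delta(468,264,115,1.543)
a=ctrl.get_image('top');cv2.imwrite('pics/c3.png',cv2.resize(a[100:300,80:280],(600,600))[:,:,::-1])"
```

```text
at [601.1 -63.1   5.3] rpy [3.140e+00 1.000e-03 1.908e+00] | shift m [ 0.3527 -0.0173 -0.1099] rotvec deg [ 0.1  0.  20.9]
```

View pics/c3.png

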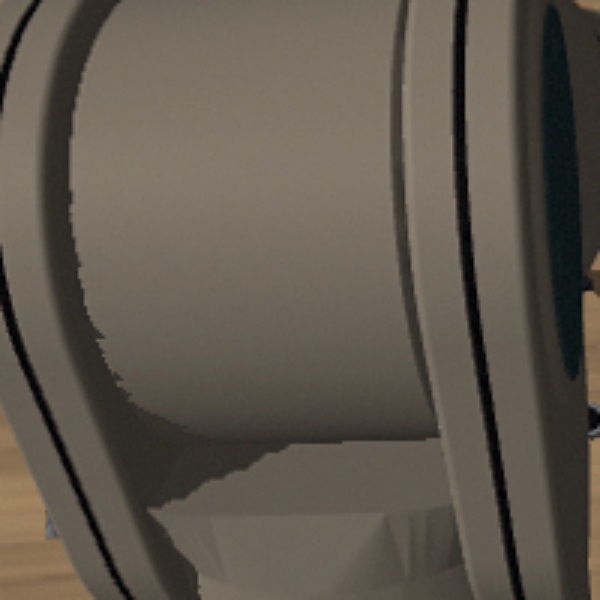

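The arm blocks the whole top view. The grip width of 39.3 mm agrees with the tee, so I lift it and carry it over.

Call:
carry_out(deltas=[0, 0, 0, 0, 0, -0.015, 1, 0, 0, 0, 0, 0, -0.03, 1, 0, 0, 0, 0, 0, -0.035, 1, 0, 0, 0, 0, 0, -0.03, 1, 0, 0, 0, 0.03, -0.0015, 0, 1, 0, 0, 0, 0.05, -0.0025, 0, 1, 0, 0, 0, 0.055, -0.003, 0, 1, 0, 0, 0, 0.055, -0.003, 0, 1, 0, 0, 0, 0.055, -0.003, 0, 1, 0, 0, 0, 0.05, -0.002, 0, 1, 0, 0, 0, 0.038, -0.0015, 0, 1, 0, 0, 0, 0.02, -0.0005, 0, 1])

```text
clock: 16.55
eef_pos: [465.9, 267.3, 114.8]
tool_rot: [-3.141, -0.001, 1.911]
force: [0.1, 0.1, -1.3]
width: 39.6
gripper_force: 60.8
```

Call:
carry_out(deltas=[0, 0, 7, 0, 0, 0, 1, 0, 0, 8, 0, 0, 0, 1, 0, 0, 6, 0, 0, 0, 1, 0, 0, 0, 0, 0, 0, 1, 0, 0, 0, 0, 0, 0, 1])

```text
clock: 17.18
eef_pos: [467.5, 264.6, 114.6]
tool_rot: [-3.142, -0.0, 1.543]
force: [-0.5, 0.0, -2.1]
width: 39.4
gripper_force: 60.8
```

```bash
python3 -c "
from h import *
delta(468,264,13,1.543)
b=ctrl.get_image('side')
cv2.imwrite('pics/c4.png',cv2.resize(b[150:370,40:300],(780,660))[:600,:,::-1])"
```

```text
at [467.5 264.6 114.6] rpy [-3.142 -0.     1.543] | shift m [-0.0006  0.0006  0.1016] rotvec deg [-0. -0.  0.]
```

View pics/c4.png

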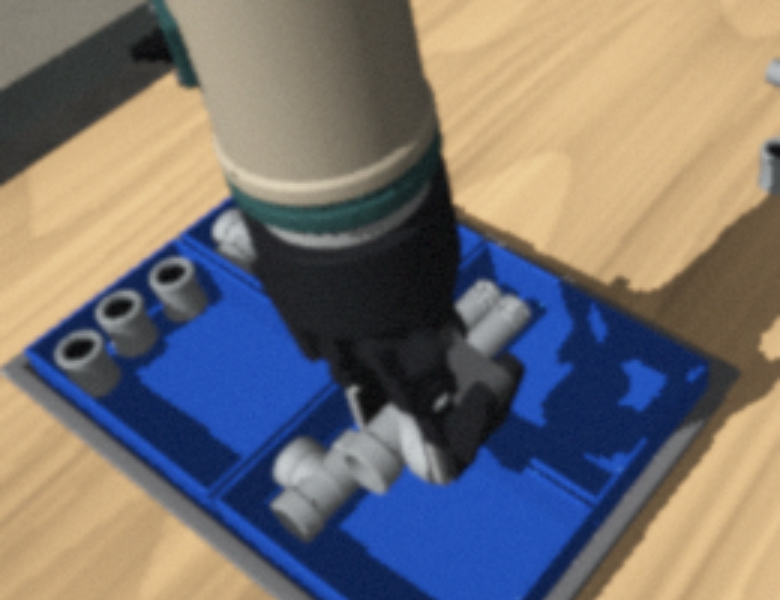

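The tee is level in the gripper above the empty part of the tee bin, near (370,455). I lower it.

Call:
carry_out(deltas=[0, 0, 0, 0, 0, 0.015, 1, 0, 0, 0, 0, 0, 0.02, 1, 0, 0, 0, 0, 0, 0.02, 1, 0, 0, 0, 0, 0, 0.02, 1, 0, 0, 0, 0, 0, 0.015, 1, 0, 0, 0, 0, 0, 0.006, 1, 0, 0, 0, 0, 0, 0.004, 1, 0, 0, 0, 0, 0, 0, 1, 0, 0, 0, 0, 0, 0, 1])

```text
clock: 18.35
eef_pos: [467.9, 264.7, 14.8]
tool_rot: [3.141, -0.001, 1.541]
force: [0.0, -0.2, -0.6]
width: 39.3
gripper_force: 60.8
```

Call:
carry_out(deltas=[0, 0, 0, 0, 0, 0.001, 1, 0, 0, 0, 0, 0, 0, 1, 0, 0, 0, 0, 0, 0, 1])

```text
clock: 18.73
eef_pos: [467.6, 264.5, 13.4]
tool_rot: [3.142, -0.0, 1.541]
force: [-0.7, 0.1, -0.9]
width: 39.6
gripper_force: 60.8
```

Call:
carry_out(deltas=[0, 0, 0, 0, 0, 0.001, 1, 0, 0, 0, 0, 0, 0, 1, 0, 0, 0, 0, 0, 0, 1])

```text
clock: 19.1
eef_pos: [467.6, 264.6, 12.4]
tool_rot: [3.141, -0.0, 1.541]
force: [-0.2, 0.4, 0.3]
width: 39.5
gripper_force: 61.2
```

Call:
carry_out(deltas=[0, 0, 0, 0, 0, 0, -0.1, 0, 0, 0, 0, 0, 0, -0.25, 0, 0, 0, 0, 0, 0, -0.4, 0, 0, 0, 0, 0, 0, -0.45, 0, 0, 0, 0, 0, 0, -0.45, 0, 0, 0, 0, 0, -0.01, -0.45, 0, 0, 0, 0, 0, -0.02, -0.45, 0, 0, 0, 0, 0, -0.035, -0.45, 0, 0, 0, 0, 0, -0.035, -0.6, 0, 0, 0, 0, 0, 0, -1])

```text
clock: 20.35
eef_pos: [469.4, 265.3, 115.2]
tool_rot: [3.137, -0.003, 1.541]
force: [0.8, 0.5, 0.6]
width: 84.0
gripper_force: 0.0
```

Call:
carry_out(deltas=[0, 0, 0, -0.03, -0.0005, 0, -1, 0, 0, 0, -0.05, -0.0008, 0, -1, 0, 0, 0, -0.055, -0.001, 0, -1, 0, 0, 0, -0.055, -0.001, 0, -1, 0, 0, 0, -0.055, -0.001, 0, -1, 0, 0, 0, -0.05, -0.0008, 0, -1, 0, 0, 0, -0.0385, -0.0006, 0, -1, 0, 0, 0, -0.02, 0, 0, -1, 0, 0, 0, 0, 0, 0, -1, 0, 0, 0, 0, 0, 0, -1])

```text
clock: 21.6
eef_pos: [451.1, -87.4, 112.0]
tool_rot: [-3.141, -0.001, 1.542]
force: [0.5, -0.2, 0.2]
width: 85.3
gripper_force: 0.0
```

```bash
python3 -c "
from h import *
delta(452,-88.6,7,1.543)
b=ctrl.get_image('side')
cv2.imwrite('pics/c5.png',cv2.resize(b[130:350,40:340],(780,572))[:,:,::-1])"
```

```text
at [451.1 -87.4 112. ] rpy [-3.141e+00 -1.000e-03  1.542e+00] | shift m [-0.0013  0.001   0.105 ] rotvec deg [-0.1 -0.1 -0. ]
```

View pics/c5.png

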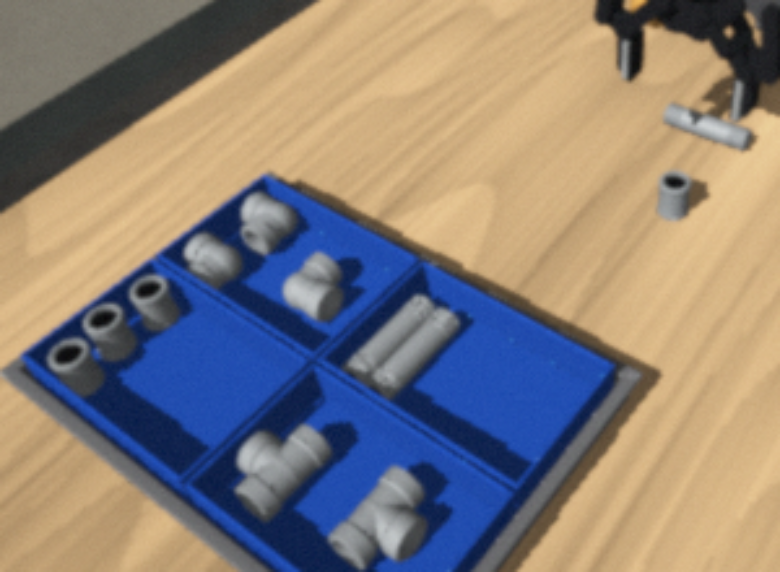

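The elbow and the tee lie flat in their bins, at (315,287) and (380,520). The gripper is over the coupling at (674,195). Next the coupling.

Call:
carry_out(deltas=[0, 0, 0, -0.0013, 0.001, 0.02, -1, 0, 0, 0, 0, 0, 0.025, -1, 0, 0, 0, 0, 0, 0.025, -1, 0, 0, 0, 0, 0, 0.018, -1, 0, 0, 0, 0, 0, 0.01, -1, 0, 0, 0, 0, 0, 0.005, -1, 0, 0, 0, 0, 0, 0, -0.3, 0, 0, 0, 0, 0, 0, 0.1, 0, 0, 0, 0, 0, 0, 0.3, 0, 0, 0, 0, 0, 0, 0.5, 0, 0, 0, 0, 0, 0, 1, 0, 0, 0, 0, 0, 0, 1])

```text
clock: 23.15
eef_pos: [452.6, -89.9, 9.9]
tool_rot: [3.141, -0.001, 1.541]
force: [-0.2, 1.0, 5.8]
width: 24.8
gripper_force: 58.7
```

Call:
carry_out(deltas=[0, 0, 0, 0, 0, 0, 1, 0, 0, 0, 0, 0, 0, 1, 0, 0, 0, 0, 0, 0, 1])

```text
clock: 23.52
eef_pos: [452.6, -89.9, 9.9]
tool_rot: [3.141, -0.001, 1.541]
force: [-0.3, 0.5, 6.8]
width: 24.7
gripper_force: 58.7
```

```bash
python3 -c "
from h import *
delta(639,259,120,1.543)"
```

```text
at [452.6 -89.9   9.9] rpy [ 3.141e+00 -1.000e-03  1.541e+00] | shift m [ 0.3543  0.176  -0.1098] rotvec deg [ 0.  -0.  -0.1]
```

Call:
carry_out(deltas=[0, 0, 0, 0, 0, -0.015, 1, 0, 0, 0, 0, 0, -0.03, 1, 0, 0, 0, 0, 0, -0.035, 1, 0, 0, 0, 0.0143, 0.008, -0.03, 1, 0, 0, 0, 0.035, 0.017, 0, 1, 0, 0, 0, 0.05, 0.025, 0, 1, 0, 0, 0, 0.05, 0.025, 0, 1, 0, 0, 0, 0.05, 0.025, 0, 1, 0, 0, 0, 0.05, 0.025, 0, 1, 0, 0, 0, 0.05, 0.025, 0, 1, 0, 0, 0, 0.035, 0.017, 0, 1, 0, 0, 0, 0.02, 0.009, 0, 1])

```text
clock: 25.02
eef_pos: [638.8, 261.8, 118.6]
tool_rot: [-3.141, -0.001, 1.544]
force: [0.2, -1.3, -0.8]
width: 25.2
gripper_force: 59.0
```

Call:
carry_out(deltas=[0, 0, 0, 0, 0, 0, 1, 0, 0, 0, 0, 0, 0, 1, 0, 0, 0, 0, 0, 0, 1])

```text
clock: 25.4
eef_pos: [638.5, 257.1, 119.5]
tool_rot: [-3.141, 0.001, 1.539]
force: [0.1, -0.1, -0.6]
width: 25.1
gripper_force: 59.0
```

```bash
python3 -c "
from h import *
delta(639,259,17,1.543)
b=ctrl.get_image('side')
cv2.imwrite('pics/c6.png',cv2.resize(b[130:350,40:340],(780,572))[:,:,::-1])"
```

```text
at [638.5 257.1 119.5] rpy [-3.141e+00  1.000e-03  1.539e+00] | shift m [0.002  0.0005 0.1025] rotvec deg [-0.   0.  -0.2]
```

View pics/c6.png

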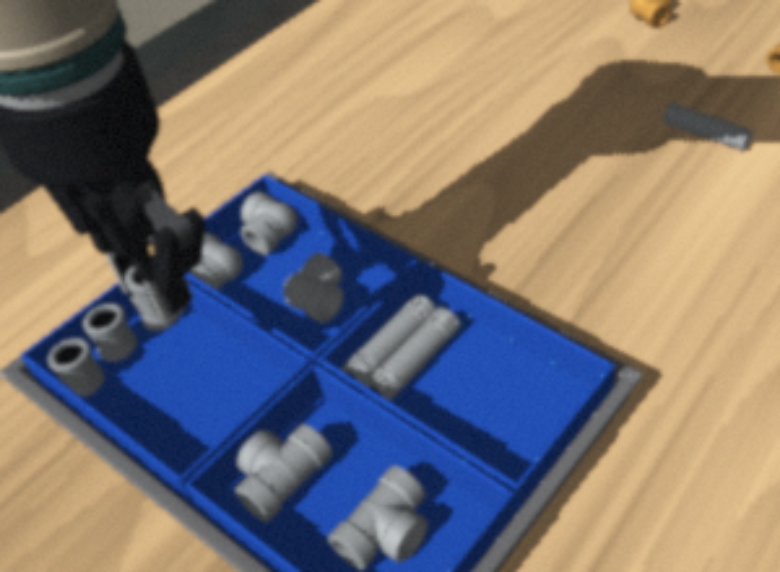

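The coupling is held upright above its bin. In this view it overlaps a stock coupling near (150,295), but it is 110 mm up. I lower it.

Call:
carry_out(deltas=[0, 0, 0, 0.001, 0, 0.015, 1, 0, 0, 0, 0, 0, 0.02, 1, 0, 0, 0, 0, 0, 0.02, 1, 0, 0, 0, 0, 0, 0.02, 1, 0, 0, 0, 0, 0, 0.015, 1, 0, 0, 0, 0, 0, 0.006, 1, 0, 0, 0, 0, 0, 0.003, 1, 0, 0, 0, 0, 0, 0, 1, 0, 0, 0, 0, 0, 0, 1])

```text
clock: 26.58
eef_pos: [639.3, 260.1, 21.0]
tool_rot: [3.141, -0.001, 1.541]
force: [0.2, 0.0, -1.0]
width: 25.2
gripper_force: 59.0
```

Call:
carry_out(deltas=[0, 0, 0, 0, 0, 0.001, 1, 0, 0, 0, 0, 0, 0, 1, 0, 0, 0, 0, 0, 0, 1])

```text
clock: 26.95
eef_pos: [638.8, 259.9, 19.4]
tool_rot: [3.142, -0.0, 1.541]
force: [-0.2, -0.4, -0.3]
width: 25.3
gripper_force: 59.0
```

Call:
carry_out(deltas=[0, 0, 0, 0, 0, 0.001, 1, 0, 0, 0, 0, 0, 0, 1, 0, 0, 0, 0, 0, 0, 1])

```text
clock: 27.32
eef_pos: [638.8, 259.9, 18.3]
tool_rot: [-3.141, 0.0, 1.541]
force: [-0.6, -0.5, 0.0]
width: 25.2
gripper_force: 59.0
```

Call:
carry_out(deltas=[0, 0, 0, 0, 0, 0.001, 1, 0, 0, 0, 0, 0, 0, 1, 0, 0, 0, 0, 0, 0, 1])

```text
clock: 27.7
eef_pos: [638.8, 259.9, 17.3]
tool_rot: [-3.142, -0.0, 1.541]
force: [0.0, -0.4, -1.4]
width: 25.1
gripper_force: 59.0
```

Call:
carry_out(deltas=[0, 0, 0, 0, 0, 0.0005, 1, 0, 0, 0, 0, 0, 0, 1, 0, 0, 0, 0, 0, 0, 1])

```text
clock: 28.08
eef_pos: [638.9, 259.9, 17.0]
tool_rot: [3.141, -0.0, 1.541]
force: [-0.5, 0.1, 0.8]
width: 25.2
gripper_force: 59.1
```

Call:
carry_out(deltas=[0, 0, 0, 0, 0, 0, 0.3, 0, 0, 0, 0, 0, 0, 0.1, 0, 0, 0, 0, 0, 0, -0.1, 0, 0, 0, 0, 0, 0, -0.1, 0, 0, 0, 0, 0, 0, -0.1, 0, 0, 0, 0, 0, -0.01, -0.1, 0, 0, 0, 0, 0, -0.02, -0.1, 0, 0, 0, 0, 0, -0.035, -0.1, 0, 0, 0, 0, 0, -0.035, -0.3, 0, 0, 0, 0, 0, 0, -1])

```text
clock: 29.32
eef_pos: [641.6, 260.2, 121.9]
tool_rot: [3.134, -0.003, 1.541]
force: [1.2, -0.5, 0.6]
width: 72.3
gripper_force: 0.0
```

Call:
carry_out(deltas=[0, 0, 0, -0.03, -0.01, 0, -1, 0, 0, 0, -0.045, -0.015, 0, -1, 0, 0, 0, -0.05, -0.017, 0, -1, 0, 0, 0, -0.05, -0.017, 0, -1, 0, 0, 0, -0.05, -0.017, 0, -1, 0, 0, 0, -0.05, -0.017, 0, -1, 0, 0, 0, -0.05, -0.017, 0, -1, 0, 0, 0, -0.05, -0.017, 0, -1, 0, 0, 0, -0.045, -0.015, 0, -1, 0, 0, 0, -0.0266, -0.009, 0, -1, 0, 0, 0, -0.01, -0.003, 0, -1])

```text
clock: 30.7
eef_pos: [470.5, -193.7, 117.2]
tool_rot: [3.141, 0.0, 1.538]
force: [0.3, -0.2, 1.5]
width: 85.7
gripper_force: 0.0
```

Call:
carry_out(deltas=[0, 0, 8.4, 0, 0, 0, -1, 0, 0, 10, 0, 0, 0, -1, 0, 0, 10, 0, 0, 0, -1, 0, 0, 10, 0, 0, 0, -1, 0, 0, 10, 0, 0, 0, -1, 0, 0, 10, 0, 0, 0, -1, 0, 0, 10, 0, 0, 0, -1, 0, 0, 10, 0, 0, 0, -1, 0, 0, 9, 0, 0, 0, -1, 0, 0, 0, 0, 0, 0, -1, 0, 0, 0, 0, 0, 0, -1])

```text
clock: 32.08
eef_pos: [471.7, -191.1, 116.7]
tool_rot: [-3.141, 0.0, 0.02]
force: [0.9, -0.5, -0.0]
width: 85.4
gripper_force: 0.0
```

```bash
python3 -c "
from h import *
delta(471.5,-191.8,4,0.015)
b=ctrl.get_image('side')
cv2.imwrite('pics/c7.png',cv2.resize(b[130:350,40:340],(780,572))[:,:,::-1])"
```

```text
at [ 471.7 -191.1  116.7] rpy [-3.141  0.     0.02 ] | shift m [-0.0002  0.0007  0.1127] rotvec deg [-0.   0.   0.3]
```

View pics/c7.png

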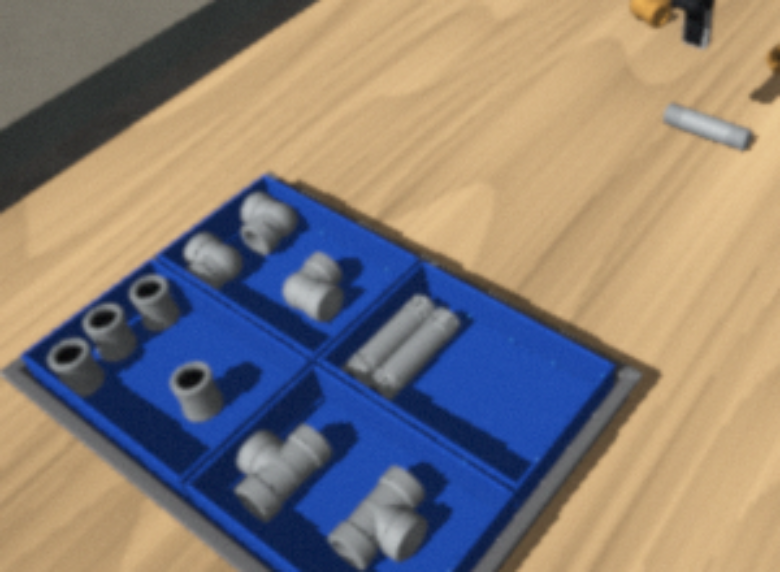

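The coupling stands upright in its bin at (195,390). The gripper is above the pipe at (707,127). I grip it now.

Call:
carry_out(deltas=[0, 0, 0, 0, 0.0007, 0.02, -1, 0, 0, 0, 0, 0, 0.03, -1, 0, 0, 0, 0, 0, 0.025, -1, 0, 0, 0, 0, 0, 0.02, -1, 0, 0, 0, 0, 0, 0.012, -1, 0, 0, 0, 0, 0, 0.004, -1, 0, 0, 0, 0, 0, 0, -0.3, 0, 0, 0, 0, 0, 0, 0.1, 0, 0, 0, 0, 0, 0, 0.3, 0, 0, 0, 0, 0, 0, 0.5, 0, 0, 0, 0, 0, 0, 1, 0, 0, 0, 0, 0, 0, 1])

```text
clock: 33.62
eef_pos: [471.5, -192.6, 6.2]
tool_rot: [-3.142, -0.001, 0.016]
force: [-1.4, 0.6, 5.5]
width: 18.9
gripper_force: 58.6
```

Call:
carry_out(deltas=[0, 0, 0, 0, 0, 0, 1, 0, 0, 0, 0, 0, 0, 1, 0, 0, 0, 0, 0, 0, 1])

```text
clock: 34.0
eef_pos: [471.5, -192.6, 6.3]
tool_rot: [-3.141, -0.001, 0.016]
force: [-0.4, 0.9, 5.5]
width: 18.8
gripper_force: 58.6
```

```bash
python3 -c "
from h import *
delta(464.7,152,115,-0.028)"
```

```text
at [ 471.5 -192.6    6.3] rpy [-3.141e+00 -1.000e-03  1.600e-02] | shift m [-0.0013 -0.3447 -0.1087] rotvec deg [-0.  -0.   2.5]
```

Call:
carry_out(deltas=[0, 0, 0, 0, 0, -0.015, 1, 0, 0, 0, 0, 0, -0.03, 1, 0, 0, 0, 0, 0, -0.035, 1, 0, 0, 0, 0, -0.015, -0.03, 1, 0, 0, 0, 0, -0.035, 0, 1, 0, 0, 0, 0, -0.05, 0, 1, 0, 0, 0, 0, -0.05, 0, 1, 0, 0, 0, 0, -0.05, 0, 1, 0, 0, 0, 0, -0.05, 0, 1, 0, 0, 0, 0, -0.045, 0, 1, 0, 0, 0, 0, -0.035, 0, 1, 0, 0, 2.5, 0, -0.015, 0, 1])

```text
clock: 35.5
eef_pos: [465.3, 155.1, 116.2]
tool_rot: [-3.141, 0.001, -0.025]
force: [0.7, -0.3, -0.1]
width: 18.7
gripper_force: 58.9
```

Call:
carry_out(deltas=[0, 0, 0, 0, 0, 0, 1, 0, 0, 0, 0, 0, 0, 1, 0, 0, 0, 0, 0, 0, 1])

```text
clock: 35.88
eef_pos: [466.1, 151.1, 116.1]
tool_rot: [3.141, -0.0, -0.03]
force: [-0.6, -0.3, -1.5]
width: 18.9
gripper_force: 58.9
```

```bash
python3 -c "
from h import *
delta(464.7,152,14,-0.028)
b=ctrl.get_image('side')
cv2.imwrite('pics/c8.png',cv2.resize(b[130:350,40:340],(780,572))[:,:,::-1])"
```

```text
at [466.1 151.1 116.1] rpy [ 3.141 -0.    -0.03 ] | shift m [-0.0014 -0.0009  0.1021] rotvec deg [ 0.  -0.  -0.1]
```

View pics/c8.png

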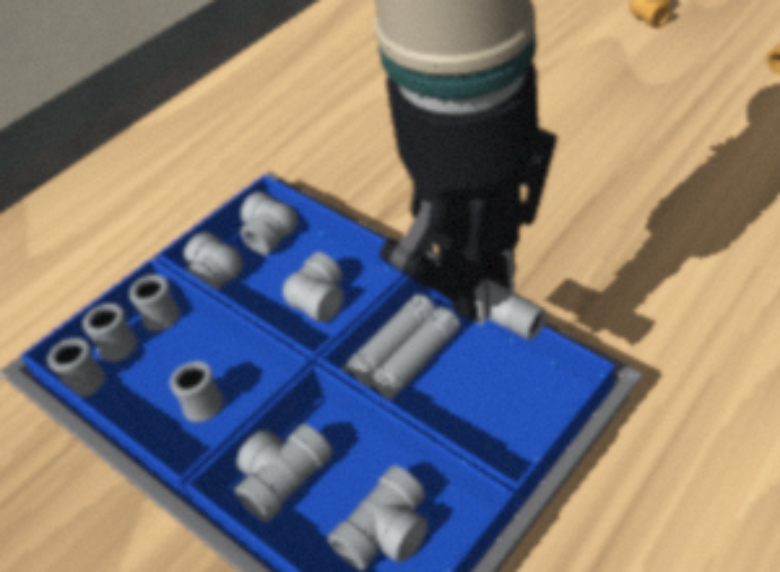

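The pipe is held level along the bin's length above the pipe bin, at (510,310). I lower it.

Call:
carry_out(deltas=[0, 0, 0, -0.001, -0.0005, 0.015, 1, 0, 0, 0, 0, 0, 0.02, 1, 0, 0, 0, 0, 0, 0.02, 1, 0, 0, 0, 0, 0, 0.02, 1, 0, 0, 0, 0, 0, 0.015, 1, 0, 0, 0, 0, 0, 0.006, 1, 0, 0, 0, 0, 0, 0.003, 1, 0, 0, 0, 0, 0, 0, 1, 0, 0, 0, 0, 0, 0, 1])

```text
clock: 37.05
eef_pos: [465.2, 152.9, 17.1]
tool_rot: [3.142, -0.001, -0.028]
force: [0.6, 0.2, -0.4]
width: 18.9
gripper_force: 58.9
```

Call:
carry_out(deltas=[0, 0, 0, 0, 0, 0.001, 1, 0, 0, 0, 0, 0, 0, 1, 0, 0, 0, 0, 0, 0.001, 1, 0, 0, 0, 0, 0, 0, 1, 0, 0, 0, 0, 0, 0, 1])

```text
clock: 37.67
eef_pos: [464.9, 152.9, 14.8]
tool_rot: [-3.142, 0.0, -0.028]
force: [-0.7, -0.1, -1.2]
width: 18.7
gripper_force: 58.9
```

Call:
carry_out(deltas=[0, 0, 0, 0, 0, 0.001, 1, 0, 0, 0, 0, 0, 0, 1, 0, 0, 0, 0, 0, 0, 1])

```text
clock: 38.05
eef_pos: [464.9, 152.8, 13.8]
tool_rot: [-3.142, 0.0, -0.028]
force: [0.5, 0.1, -0.3]
width: 18.6
gripper_force: 58.9
```

Call:
carry_out(deltas=[0, 0, 0, 0, 0, 0.0005, 1, 0, 0, 0, 0, 0, 0, 1, 0, 0, 0, 0, 0, 0, 1])

```text
clock: 38.42
eef_pos: [465.0, 152.9, 13.3]
tool_rot: [-3.142, -0.0, -0.028]
force: [0.0, -0.3, -0.4]
width: 18.8
gripper_force: 58.9
```

Call:
carry_out(deltas=[0, 0, 0, 0, 0, 0.0005, 1, 0, 0, 0, 0, 0, 0, 1, 0, 0, 0, 0, 0, 0, 1])

```text
clock: 38.8
eef_pos: [465.0, 152.9, 13.2]
tool_rot: [-3.141, -0.0, -0.028]
force: [-1.4, -0.3, 5.0]
width: 18.8
gripper_force: 59.5
```

Call:
carry_out(deltas=[0, 0, 0, 0, 0, 0, 0.4, 0, 0, 0, 0, 0, 0, 0.2, 0, 0, 0, 0, 0, 0, 0, 0, 0, 0, 0, 0, 0, 0, 0, 0, 0, 0, 0, 0, 0, 0, 0, 0, 0, 0, -0.01, 0, 0, 0, 0, 0, 0, -0.02, 0, 0, 0, 0, 0, 0, -0.035, 0, 0, 0, 0, 0, 0, -0.04, 0, 0, 0, 0, 0, 0, -0.04, 0])

```text
clock: 40.05
eef_pos: [464.6, 152.6, 159.6]
tool_rot: [3.141, 0.0, -0.028]
force: [-0.6, -0.5, -0.2]
width: 42.6
gripper_force: 0.0
```

Call:
carry_out(deltas=[0, 0, 0, 0, 0.03, 0, 0, 0, 0, 0, 0, 0.045, 0, 0, 0, 0, 0, 0, 0.045, 0, 0, 0, 0, 0, 0, 0.045, 0, 0, 0, 0, 0, 0, 0.045, 0, 0, 0, 0, 0, 0, 0.03, 0, 0, 0, 0, 0, 0, 0.01, 0, 0, 0, 0, 0, 0, 0, 0, 0, 0, 0, 0, 0, 0, 0, 0])

```text
clock: 41.18
eef_pos: [458.0, -95.3, 157.7]
tool_rot: [-3.14, 0.001, -0.026]
force: [-0.4, -1.2, -0.8]
width: 42.6
gripper_force: 0.0
```

```bash
python3 -c "
from h import *
b=ctrl.get_image('side')
cv2.imwrite('pics/c9.png',cv2.resize(b[80:360,40:400],(770,599))[:,:,::-1])"
```

```text
(no output)
```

View pics/c9.png

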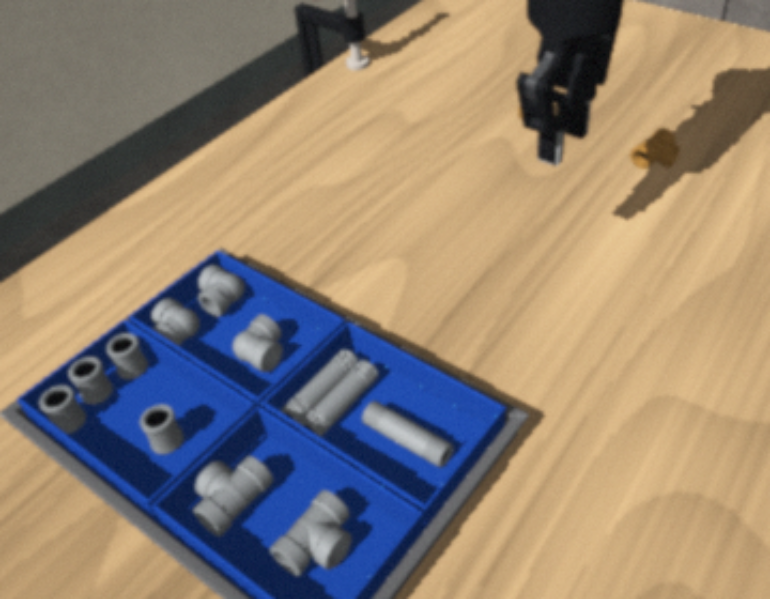

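The four fittings lie in their bins: elbow at (258,342), tee at (312,532), coupling at (161,428) and pipe at (407,433). The brass tee is in place at (655,150), and the brass elbow, hidden behind the gripper here, was seen untouched in the previous picture.

```bash
python3 -c "
from cell import ctrl
print(ctrl.finish_job())"
```

```text
the job is handed in; nothing more can be done
None
```

The elbow, tee, coupling and short pipe are each on the floor of their own bin, in front of the stock, both brass fittings were left on the bench, and the job was handed in at about 41 s.

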